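Open the ratchet bench clamp

TASK

Open the bench clamp all the way, ready for a wide rack unit: with the fingertips press the black release pad on its sliding jaw right down, and while keeping it pressed push the jaw back along its bar, away from the filter module, until it meets the end stop. Then let go, so that the pad springs up again. Do not grip or lift anything, and leave the module and the other loose things where they stand.

Things in the scene. Friction and masses are not known exactly. Their poses are not given: they have to be found in the camera images.
- clamp: Clamp fixed to the bench: base plate 140 x 340 x 10 mm. Origin on the bench, plate spans x -67 to +73, y -170 to +170 mm; z up. Jaw opens along +y. Steel bar along y at x = +40 mm, 22 mm wide, top 34 mm above the bench. Fixed grey jaw, 55 mm high, at the -y end. Dark steel end stop, 56 mm high, on the bar at the +y end, its face at y = +140 mm.
- jaw (a joint): Travel of the grey sliding jaw along clamp +y, m: 0 closed, 0.130 fully open, against the end stop. Starts at 0 to 0.055. Glides easily (under 3 N at 0.1 m/s) while the release is held down, else a ratchet locks it (10 mm pitch, some mm play). Plate on its module side 115 mm wide, 54 high; behind it the release pad, then an upright horn 56 wide, 22 thick, 95 high.
- release (a joint): Travel of the release pad straight down, m: 0 up (at rest 0, or up to 0.005 if the pawl happens to stand on a tooth), 0.009 fully down. Spring 4 N at the top, 8.5 N fully down. The ratchet is free beyond 0.005; 0.006 to 0.009 counts as pressed. It springs up when let go and rides along with the jaw. Drawing a pressing finger back along the bar drags the jaw too, so lift off straight up.
- release_top (a point): Centre of the upper face of the black release pad (it moves with the pad, 67 mm above the bench when up, 58 mm fully down). The pad is 46 mm (clamp x) by 42 mm (clamp y). At jaw = 0 it lies at clamp x +40, y -38 mm. Axes as the clamp's.
- horn_face (a point): Centre of the upright horn face that looks to clamp -y, to the pad; 80 mm above the bench, 26 mm to +y from the pad's centre. The face is 56 mm wide (clamp x) and reaches from the pad up to 95 mm above the bench. A fingertip standing on the pad meets this face when moved to +y and so pushes the jaw.
- module_center (a point): Centre of the loose filter module, an aluminium box 70 (clamp x) x 60 (clamp y) x 44 mm, about 0.35 kg, two brass sockets 12 mm long on its -x side, standing on the base plate beside the fixed jaw (its top 54 mm above the bench). To be left alone.
- adapter: Loose steel coaxial adapter, upright, 24 mm across, 38 mm high; origin under its middle. To be left alone.
- driver: Loose screwdriver, 170 mm long, lying on the bench; origin on its underside. To be left alone.
- tin: Loose white jar of small parts, 54 mm across, 55 mm high; origin under its middle. To be left alone.

How it is judged (in metres and radians):
On the way, in this order (a step that is already met when the one before it is completed fails the run):
1. the release pad is pressed down, the jaw not yet back (value of joint release above 0.0055 m and value of joint jaw below 0.1 m), for 0.1 s.
2. the jaw has been pushed back to the end stop (value of joint jaw above 0.126 m), for 0.1 s.
At the end, for the whole second after the job is handed in: The jaw stands within 4 mm of its fully open position against the end stop, the release pad has sprung up (within 3 mm of its top), the module is within 15 mm of where it stood, and the loose things are at rest (value of joint jaw above 0.126 m and value of joint release below 0.003 m and distance of module_center from where it was at the start of the episode below 0.015 m and linear speed of each of adapter, tin, driver below 0.02 m/s); the robot touches nothing.
It fails at once if the module is shoved, lifted or tipped (distance of module_center from where it was at the start of the episode above 0.015 m or angle between module_center's own z axis and vertical above 0.2 rad).
It fails at once if the adapter is moved or lifted more than 20 mm (distance of adapter from where it was at the start of the episode above 0.02 m).
It fails at once if the screwdriver is moved or lifted more than 20 mm (distance of driver from where it was at the start of the episode above 0.02 m).
It fails at once if the jar is moved or lifted more than 20 mm (distance of tin from where it was at the start of the episode above 0.02 m).
It also fails if it takes over 38 s, if anything falls off the work surface, if the arm or the gripper's body presses on something with over 40 N, if the wrist force passes 120 N, or if a joint passes its speed limit or range.

ROBOT

A 6-joint arm with a two-finger parallel gripper is mounted at the origin on the work surface. World frame = base frame: x ahead of the robot, y to its left, z up, the work surface at z = 0. Lengths are in mm, angles in degrees, forces in N, time in s.
With the tool pointing down it reaches from about 300 to 850 mm from the base axis. Payload 4.2 kg.
Tool frame: the origin (TCP) lies midway between the tips of the shut fingers; the grasp point (between the pads) lies 19 mm behind it (env.grip_point_offset is the distance from the TCP to the grasp point, in mm); z points along the fingers, x is the direction in which the jaws open and shut, and the axes are right-handed (so a half turn about z gives the same grasp; the last joint's range is limited). The gripper opens to 91 mm and grips with 3 to 60 N. Pads are 32 mm wide; open, the fingers measure 118 mm over their backs; the gripper's body (76 mm by 178 mm) begins 60 mm behind the grasp point.
Start: joints at [62.796, 18.312, 89.639, -0, 72.044, -1.146], TCP at [252.592, 516.566, 213.976] pointing down, gripper open.
Joint ranges: [-177.97, 177.97], [-48.28, 115.42], [12.27, 149.76], [-77.06, 257.06], [2.81, 150.46], [-146.56, 146.56]. Speed limits (degrees/s): [147.25, 147.25, 180, 180, 180, 180].

INTERFACE

Orientations are given as [roll, pitch, yaw] about the fixed x, y, z axes, in that order (R = Rz(yaw) Ry(pitch) Rx(roll)).
In Python, from workcell import env gives the robot as it stands.
- The arm moves only by the shell command python3 -m pendant 'ROWS' [FORCE]. ROWS is JSON, a list of rows, each an object with "xyz": the shift along the tool's x, y, z in m, a list of three; "roll": the turn about the tool's z in degrees; "jaw": the closure, from 0 (fully open) to 1 (shut). A call has exactly 8 rows; each row is the pose to reach, as a shift and turn from the pose commanded when the call began, along the tool's axes at that moment; what a row does not reach only later rows make up. A row lasts 1/8 s, in which the tool goes at most 62.5 mm and 10.7 degrees, less where a joint would pass 70% of its speed; a pose out of reach is approached as far as the arm can. A call with a gripper value outside its range is refused whole. The fingers move at their own pace and stop on an object; FORCE is the grip in N (left out, the last holds). Time passes only in rows, so rows that repeat a pose let the fingers close, or fill a call up. It gives the time, the measured TCP pose, the force and the opening at its end, in the units of the state.
- env.state(): the state, without advancing time (a new reading comes with each control period).
- env.grab_frame(name): name is "scene" or "top" or "wrist"; returns (picture, depth): 384x512x3 uint8, blue, green, red; 384x512 float32, mm along the optical axis (not along the pixel's ray), 0 where there is no reading.
- env.camera_params(name): a dict with "camera_matrix" (3x3 intrinsics, pixels), "cam_to_world" (4x4, takes a point from camera to world coordinates); the wrist camera has in their place "hand_eye" (4x4, takes a point from camera to tool coordinates, whose origin is the TCP and whose axes are the tool frame's). Camera axes: x right, y up, looking along -z (the intrinsics and any distortion apply to the point x, -y, -z); pixel columns grow to the right and rows downward; lengths in mm; the calibration is good to about 2 mm. A picture is of the moment at which its call begins: read the wrist's pose just before it. camera_params takes no time and is no camera call.
- env.job_done(): hands the job in, once; it reports no verdict.
The state is a dict: "time_s": time; "qpos": joint angles; "qvel": joint speeds; "effort": joint torques, N m; "ee_pos": TCP position; "ee_rot": TCP orientation; "force": force on the tool from outside, world axes, zero at the start; "torque": the same for the moment, N m; "gripper_width": finger opening in mm.
Only numpy, scipy, OpenCV 4.12 (cv2) and the standard library are available. Lean on these libraries where they do the work, as an engineer would, in place of code of your own. Each camera call takes 0.05 s, during which the arm holds its last target. There are 200 camera calls.

## Working session

There is one attempt and no reset: what is moved stays moved. The work goes in short steps, Python scripts to look and compute and a shell command to move; the robot and the scene stay as the last step left them, time stands still between calls to the robot, and variables do not carry over. Pictures are saved under pics/ and viewed, about 8 in all and at most 12, crops included, and the job is handed in when it is done.

```bash
mkdir -p pics
cat > h.py <<'E'
import numpy as np, cv2
from workcell import env
def cloud(name):
    s=env.state(); im,d=env.grab_frame(name); p=env.camera_params(name); K=np.array(p["camera_matrix"])
    v,u=np.mgrid[:384,:512]; x=(u-K[0,2])/K[0,0]*d; y=(v-K[1,2])/K[1,1]*d
    c=np.stack([x,-y,-d,np.ones_like(d)],-1)
    if "cam_to_world" in p: T=np.array(p["cam_to_world"])
    else:
        from scipy.spatial.transform import Rotation as R
        W=np.eye(4); W[:3,:3]=R.from_euler('xyz',s["ee_rot"],degrees=True).as_matrix(); W[:3,3]=s["ee_pos"]; T=W@np.array(p["hand_eye"])
    w=(c@T.T)[...,:3]; w[d==0]=np.nan
    return im,w
E
python3 - <<'E'
from h import *
print(env.state())
print(env.camera_params("top"))
A,wt=cloud("top");B,ws=cloud("scene")
np.savez("t.npz",im=A,w=wt,ims=B,ws=ws)
cv2.imwrite("pics/a.png",cv2.resize(A,(800,600)));cv2.imwrite("pics/b.png",cv2.resize(B,(800,600)))
E
```

```text
{'time_s': 0.0, 'qpos': array([ 6.27966482e+01,  1.83513672e+01,  8.97066915e+01, -1.80790058e-04,
        7.20439283e+01, -1.14676946e+00]), 'qvel': array([-0.02523663, -0.00249806,  0.07396679,  0.00873811, -0.15640437,
        0.06563853]), 'effort': array([-1.50418393e-03, -4.12435162e+01, -2.31977141e+01,  7.26153539e-02,
        4.55036620e-02, -1.09290631e-04]), 'ee_pos': array([252.34850827, 516.10010154, 213.12109802]), 'ee_rot': array([-1.79998131e+02,  1.01969998e-01,  6.39434752e+01]), 'force': array([ 0.69180397, -0.458317  ,  0.58091326]), 'torque': array([0.02746998, 0.00666742, 0.00051039]), 'gripper_width': 91.32517542062041}
{'camera_matrix': array([[466.22120368,   0.        , 260.73263039],
       [  0.        , 466.22120368, 193.50713305],
       [  0.        ,   0.        ,   1.        ]]), 'cam_to_world': array([[-8.72335833e-03,  9.91430117e-01, -1.30346564e-01,
         5.09349510e+02],
       [-9.99845614e-01, -6.65961063e-03,  1.62602908e-02,
         3.58531533e+01],
       [ 1.52528846e-02,  1.30468284e-01,  9.91335148e-01,
         8.59007830e+02],
       [ 0.00000000e+00,  0.00000000e+00,  0.00000000e+00,
         1.00000000e+00]])}
```

View pics/a.png

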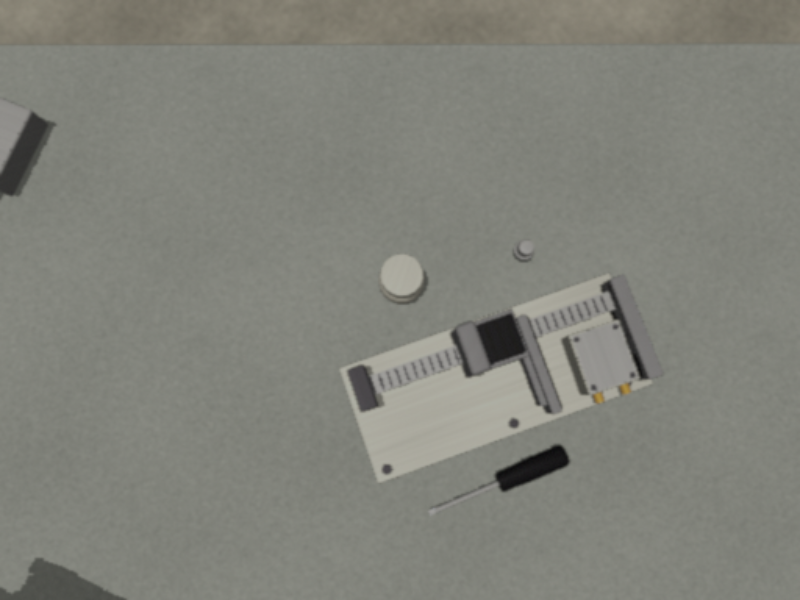

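View pics/b.png

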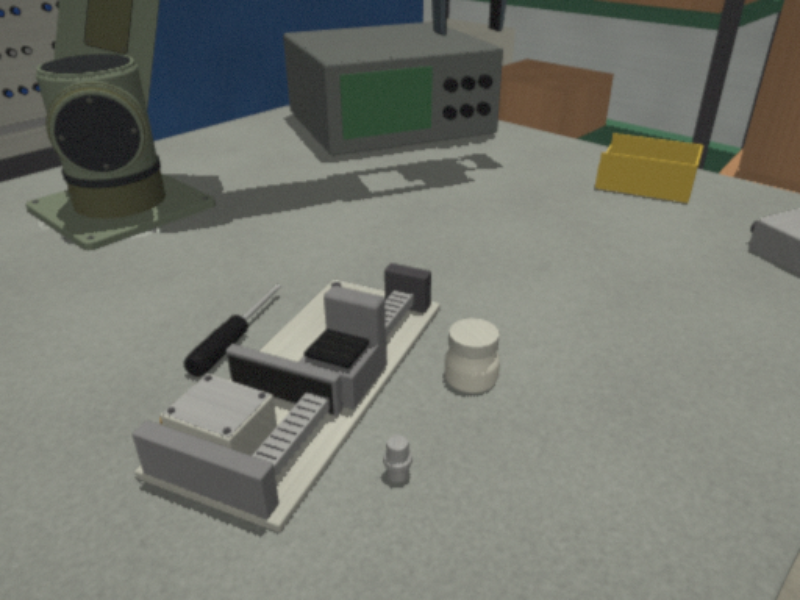

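The top view shows the pad at (500,340), the horn at (472,348), the end stop at (362,388) and the module at (603,357). The jar is at (402,277) and the adapter at (524,250). Next I measure the pad centre and the clamp direction.

Run:
```python
from h import *
z=np.load("t.npz"); im,w=z["im"],z["w"]
def roi(m,x0,y0,x1,y1):
    o=np.zeros_like(m); o[int(y0*.64):int(y1*.64),int(x0*.64):int(x1*.64)]=1; return m&o
Z=w[...,2]
m=roi(Z>5,330,265,670,490)
n,l,st,_=cv2.connectedComponentsWithStats(m.astype(np.uint8)); k=1+np.argmax(st[1:,4])
pl=(l==k)&(Z<20)
P=w[l==k][:,:2].astype(np.float32); r=cv2.minAreaRect(P); print("clamp rect",r); print(cv2.boxPoints(r))
r2=cv2.minAreaRect(w[pl][:,:2].astype(np.float32)); print("plate",r2,np.nanmedian(Z[pl]))
g=im.max(-1)
pad=roi((Z>55)&(Z<75)&(g<45),470,300,535,375); print("pad",pad.sum(),np.nanmedian(w[pad],0),cv2.minAreaRect(w[pad][:,:2].astype(np.float32)))
horn=roi(Z>88,440,300,500,390); print("horn",horn.sum(),np.nanmedian(w[horn],0),cv2.minAreaRect(w[horn][:,:2].astype(np.float32)))
stp=roi((Z>50)&(Z<65),335,350,385,420); print("stop",np.nanmedian(w[stp],0),cv2.minAreaRect(w[stp][:,:2].astype(np.float32)))
for nme,b in dict(tin=(370,245,430,305),ad=(505,230,545,270)).items():
    q=roi(Z>20,*b); print(nme,np.nanmedian(w[q],0))
# scene-cam check
ws,ims=z["ws"],z["ims"]; Zs=ws[...,2]
q=roi((Zs>55)&(Zs<75)&(ims.max(-1)<60),295,320,375,370); print("pad s",q.sum(),np.nanmedian(ws[q],0),cv2.minAreaRect(ws[q][:,:2].astype(np.float32)))
```

```text
clamp rect ((534.78466796875, -79.78901672363281), (140.1631317138672, 340.5531311035156), 19.005197525024414)
[[ 413.07208    58.383278]
 [ 523.97455  -263.606   ]
 [ 656.49725  -217.9613  ]
 [ 545.5948    104.027954]]
plate ((534.5731811523438, -79.17483520507812), (140.1631317138672, 339.2540283203125), 19.005197525024414) 9.859866237335495
pad 581 [574.29277796 -78.77475435  62.22086362] ((573.869384765625, -79.23956298828125), (43.0449333190918, 40.281795501708984), 18.821346282958984)
horn 452 [562.15910662 -43.90420695  94.37023092] ((562.17822265625, -44.37526321411133), (55.835052490234375, 22.157899856567383), 19.600130081176758)
stop [521.3169832   74.34221291  55.58934963] ((521.5574340820312, 74.40589141845703), (50.04840087890625, 19.766311645507812), 18.987321853637695)
tin [642.8417374   30.56443817  54.42067838]
ad [ 679.24472532 -112.03810437   36.51946552]
pad s 631 [578.0623864  -84.52409632  62.28782977] ((575.3831787109375, -81.96965026855469), (44.42561721801758, 42.385501861572266), 19.470611572265625)
```

```bash
python3 -m pendant '[{"xyz":[-0.028,0.039,0],"roll":5.6,"jaw":1},{"xyz":[-0.056,0.078,0],"roll":11.2,"jaw":1},{"xyz":[-0.084,0.117,0],"roll":16.8,"jaw":1},{"xyz":[-0.112,0.156,0],"roll":22.4,"jaw":1},{"xyz":[-0.140,0.195,0],"roll":28,"jaw":1},{"xyz":[-0.168,0.234,0],"roll":33.7,"jaw":1},{"xyz":[-0.196,0.273,0],"roll":39.3,"jaw":1},{"xyz":[-0.224,0.312,0],"roll":44.9,"jaw":1}]' 20
```

```text
time_s: 1.1
ee_pos: [434.8, 176.8, 213.7]
ee_rot: [-180.0, 0.0, 18.9]
force: [-0.4, 1.4, -0.3]
gripper_width: 14.1
```

```bash
python3 -m pendant '[{"xyz":[0.008,0.047,0],"roll":0,"jaw":1},{"xyz":[0.016,0.095,0.01],"roll":0,"jaw":1},{"xyz":[0.024,0.142,0.025],"roll":0,"jaw":1},{"xyz":[0.032,0.190,0.04],"roll":0,"jaw":1},{"xyz":[0.040,0.237,0.06],"roll":0,"jaw":1},{"xyz":[0.048,0.285,0.08],"roll":0,"jaw":1},{"xyz":[0.048,0.285,0.084],"roll":0,"jaw":1},{"xyz":[0.048,0.285,0.084],"roll":0,"jaw":1}]'
python3 - <<'E'
from h import *
for i in range(2): im,w=cloud("wrist")
s=env.state();print(s["ee_pos"],s["ee_rot"],s["force"])
np.savez("w1.npz",im=im,w=w); cv2.imwrite("pics/c.png",im)
B,_=cloud("scene");A,_=cloud("top")
cv2.imwrite("pics/d.png",np.hstack([cv2.resize(B[150:340,60:320],None,fx=1.5,fy=1.5)[:285],cv2.resize(A[150:340,200:460],None,fx=1.5,fy=1.5)]))
E
```

```text
time_s: 2.1
ee_pos: [572.0, -75.1, 129.3]
ee_rot: [-179.9, 0.1, 19.0]
force: [-0.1, 0.3, 0.1]
gripper_width: 0.6
[572.51682468 -74.43592453 130.41160587] [-1.79986741e+02 -1.97669231e-02  1.91053763e+01] [-0.03952243 -0.31917751 -0.04684868]
```

View pics/c.png

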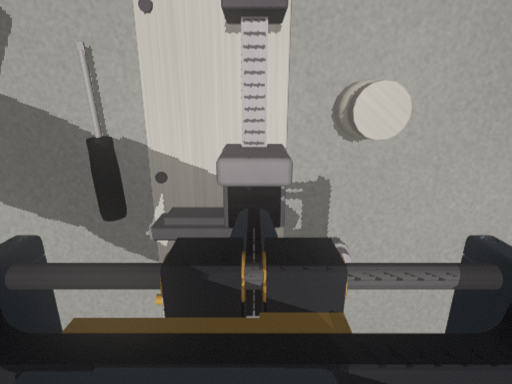

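View pics/d.png

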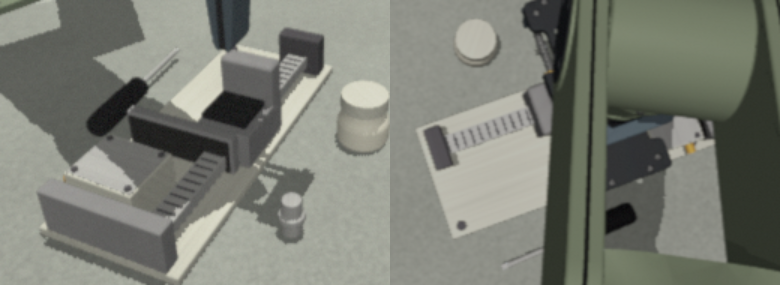

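The wrist view shows the closed fingers at (255,215–260), in line with the pad (255,205) and the horn (255,165), with the jar well clear at (380,108). I check the horn edge from this close cloud before pressing.

Run:
```python
from h import *
w=np.load("w1.npz")["w"]; t=np.radians(19); O=np.array([572.5,-74.6])
L=(w[...,:2]-O)@np.array([[np.cos(t),-np.sin(t)],[np.sin(t),np.cos(t)]]); Z=w[...,2]
h=(Z>88)&(Z<100)&(np.indices(Z.shape)[0]<205)
print("horn rel tcp, clamp axes",np.percentile(L[h],[1,5,50,95,99],axis=0).round(1),np.median(Z[h]))
p=(Z>52)&(Z<72)&(abs(L[...,0])<40)&(np.abs(L[...,1])<30); p[:185]=0;p[225:]=0
print("pad",p.sum(),np.percentile(L[p],[1,50,99],axis=0).round(1),np.percentile(Z[p],[5,50,95]))
```

```text
horn rel tcp, clamp axes [[-27.2  20.5]
 [-24.8  21.9]
 [ -0.2  32.4]
 [ 24.   41.6]
 [ 26.6  42.1]] 93.91043679945253
pad 1568 [[-24.3 -22.6]
 [ -0.2  -1.4]
 [ 22.4  11.3]] [60.38277434 61.59477107 62.64802772]
```

```bash
python3 -m pendant '[{"xyz":[0,0,0.03],"roll":0,"jaw":1},{"xyz":[0,0,0.055],"roll":0,"jaw":1},{"xyz":[0,0,0.063],"roll":0,"jaw":1},{"xyz":[0,0,0.067],"roll":0,"jaw":1},{"xyz":[0,0,0.069],"roll":0,"jaw":1},{"xyz":[0,0,0.071],"roll":0,"jaw":1},{"xyz":[0,0,0.072],"roll":0,"jaw":1},{"xyz":[0,0,0.072],"roll":0,"jaw":1}]'
```

```text
time_s: 3.3
ee_pos: [573.6, -75.8, 60.0]
ee_rot: [179.9, -0.1, 19.1]
force: [-2.9, 0.3, 7.6]
gripper_width: 0.4
```

```bash
python3 -m pendant '[{"xyz":[0,0,0.001],"roll":0,"jaw":1},{"xyz":[0,0,0.002],"roll":0,"jaw":1},{"xyz":[0,0,0.002],"roll":0,"jaw":1},{"xyz":[0,0,0.002],"roll":0,"jaw":1},{"xyz":[0,0,0.002],"roll":0,"jaw":1},{"xyz":[0,0,0.002],"roll":0,"jaw":1},{"xyz":[0,0,0.002],"roll":0,"jaw":1},{"xyz":[0,0,0.002],"roll":0,"jaw":1}]'
```

```text
time_s: 4.3
ee_pos: [573.6, -75.9, 58.3]
ee_rot: [179.9, -0.1, 19.1]
force: [-2.8, 0.1, 8.7]
gripper_width: 0.3
```

```bash
python3 -m pendant '[{"xyz":[0,-0.003,0.0005],"roll":0,"jaw":1},{"xyz":[0,-0.007,0.0005],"roll":0,"jaw":1},{"xyz":[0,-0.013,0.0005],"roll":0,"jaw":1},{"xyz":[0,-0.020,0.0005],"roll":0,"jaw":1},{"xyz":[0,-0.028,0.0005],"roll":0,"jaw":1},{"xyz":[0,-0.036,0.0005],"roll":0,"jaw":1},{"xyz":[0,-0.043,0.0005],"roll":0,"jaw":1},{"xyz":[0,-0.048,0.0005],"roll":0,"jaw":1}]'
python3 - <<'E'
from h import *
im,w=cloud("wrist");B,_=cloud("scene")
s=env.state();print(s["ee_pos"],s["force"])
cv2.imwrite("pics/e.png",np.hstack([im[:,100:400],cv2.resize(B[130:340,60:320],None,fx=1.5,fy=384/210)]))
E
```

```text
time_s: 5.3
ee_pos: [558.0, -30.6, 58.2]
ee_rot: [179.9, -0.2, 19.1]
force: [-2.7, -2.6, 10.9]
gripper_width: 0.7
[557.88545479 -30.1420662   58.23113493] [-3.75355412 -0.95997033 11.41643354]
```

View pics/e.png

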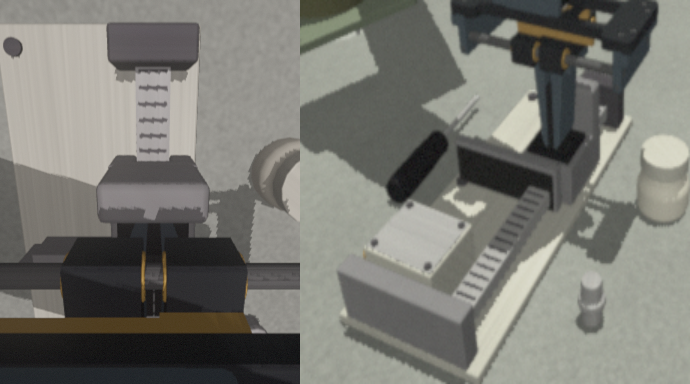

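The jaw rides along with the pad held down: the wrist half shows the horn at (150,190) nearing the stop at (152,45). The module and the loose things have not moved. I continue.

```bash
python3 -m pendant '[{"xyz":[0,-0.006,0],"roll":0,"jaw":1},{"xyz":[0,-0.014,0],"roll":0,"jaw":1},{"xyz":[0,-0.023,0],"roll":0,"jaw":1},{"xyz":[0,-0.032,0],"roll":0,"jaw":1},{"xyz":[0,-0.041,0],"roll":0,"jaw":1},{"xyz":[0,-0.049,0],"roll":0,"jaw":1},{"xyz":[0,-0.055,0],"roll":0,"jaw":1},{"xyz":[0,-0.059,0],"roll":0,"jaw":1}]'
```

```text
time_s: 6.4
ee_pos: [539.3, 24.7, 58.2]
ee_rot: [179.8, -0.2, 19.1]
force: [-0.6, -7.0, 9.6]
gripper_width: 0.7
```

```bash
python3 -m pendant '[{"xyz":[0,-0.001,0],"roll":0,"jaw":1},{"xyz":[0,-0.002,0],"roll":0,"jaw":1},{"xyz":[0,-0.003,0],"roll":0,"jaw":1},{"xyz":[0,-0.004,0],"roll":0,"jaw":1},{"xyz":[0,-0.004,0],"roll":0,"jaw":1},{"xyz":[0,-0.004,0],"roll":0,"jaw":1},{"xyz":[0,-0.004,0],"roll":0,"jaw":1},{"xyz":[0,-0.004,0],"roll":0,"jaw":1}]'
```

```text
time_s: 7.4
ee_pos: [539.4, 27.9, 58.2]
ee_rot: [179.7, -0.3, 19.1]
force: [0.5, -6.0, 8.5]
gripper_width: 0.4
```

```bash
python3 -m pendant '[{"xyz":[0,-0.001,0],"roll":0,"jaw":1},{"xyz":[0,-0.002,0],"roll":0,"jaw":1},{"xyz":[0,-0.003,0],"roll":0,"jaw":1},{"xyz":[0,-0.004,0],"roll":0,"jaw":1},{"xyz":[0,-0.004,0],"roll":0,"jaw":1},{"xyz":[0,-0.004,0],"roll":0,"jaw":1},{"xyz":[0,-0.004,0],"roll":0,"jaw":1},{"xyz":[0,-0.004,0],"roll":0,"jaw":1}]'
python3 - <<'E'
from h import *
im,w=cloud("wrist")
s=env.state();print(s["ee_pos"],s["force"])
cv2.imwrite("pics/f.png",im)
t=np.radians(19); O=np.array([531.9,-80.4])
L=(w[...,:2]-O)@np.array([[np.cos(t),-np.sin(t)],[np.sin(t),np.cos(t)]]); Z=w[...,2]
h=(Z>88)&(Z<100)&(np.indices(Z.shape)[0]<225); print(np.percentile(L[h],[1,5,50,95,99],axis=0).round(1))
E
```

```text
time_s: 8.4
ee_pos: [539.4, 28.3, 58.3]
ee_rot: [179.4, -0.4, 19.2]
force: [2.9, -18.1, 7.8]
gripper_width: 0.4
[539.39542804  28.34100869  58.29980877] [  3.66028815 -19.31947571   7.0535892 ]
[[ 13.2 122.7]
 [ 15.7 123.6]
 [ 39.7 132. ]
 [ 64.3 139. ]
 [ 66.7 139.4]]
```

View pics/f.png

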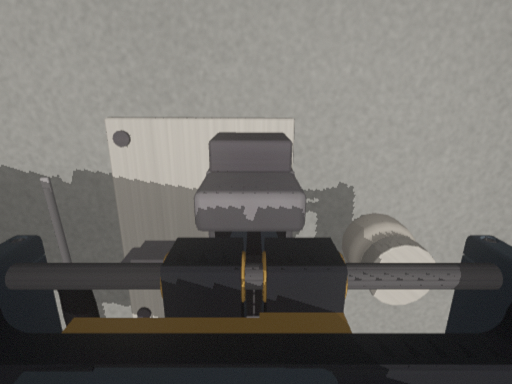

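The jaw is against the stop: the force rose to 19 N with no further motion, and the horn's back at clamp y of about 139.4 meets the stop face at 140. I ease the push slightly, still pressing towards the stop, then lift straight up.

```bash
python3 -m pendant '[{"xyz":[0,0.001,0],"roll":0,"jaw":1},{"xyz":[0,0.002,0],"roll":0,"jaw":1},{"xyz":[0,0.003,0],"roll":0,"jaw":1},{"xyz":[0,0.003,-0.004],"roll":0,"jaw":1},{"xyz":[0,0.003,-0.010],"roll":0,"jaw":1},{"xyz":[0,0.003,-0.018],"roll":0,"jaw":1},{"xyz":[0,0.003,-0.030],"roll":0,"jaw":1},{"xyz":[0,0.003,-0.050],"roll":0,"jaw":1}]'
```

```text
time_s: 9.45
ee_pos: [536.5, 29.4, 105.7]
ee_rot: [179.9, 0.0, 19.0]
force: [-0.3, 0.0, 0.2]
gripper_width: 0.7
```

```bash
python3 -m pendant '[{"xyz":[0,0,-0.03],"roll":0,"jaw":1},{"xyz":[0,0,-0.07],"roll":0,"jaw":1},{"xyz":[0,-0.03,-0.09],"roll":0,"jaw":1},{"xyz":[0,-0.075,-0.09],"roll":0,"jaw":1},{"xyz":[0,-0.12,-0.09],"roll":0,"jaw":1},{"xyz":[0,-0.165,-0.09],"roll":0,"jaw":1},{"xyz":[0,-0.20,-0.09],"roll":0,"jaw":1},{"xyz":[0,-0.20,-0.09],"roll":0,"jaw":1}]'
python3 - <<'E'
from h import *
im,w=cloud("top");B,ws=cloud("scene")
s=env.state();print(s["time_s"],s["ee_pos"],s["force"])
a=cv2.resize(im[150:340,200:460],None,fx=1.5,fy=1.5);b=cv2.resize(B[150:340,60:320],None,fx=1.5,fy=1.5)
cv2.imwrite("pics/g.png",np.hstack([b,a]))
t=np.radians(19); O=np.array([531.9,-80.4])
for n,W,I in(("top",w,im),("scene",ws,B)):
    L=(W[...,:2]-O)@np.array([[np.cos(t),-np.sin(t)],[np.sin(t),np.cos(t)]]); Z=W[...,2]
    h=(Z>88)&(Z<100)&(abs(L[...,0]-40)<32)&(L[...,1]>60)&(L[...,1]<160); print(n,"horn",h.sum(),np.percentile(L[h],[5,50,95],axis=0).round(1) if h.any() else "")
    p=(abs(L[...,0]-40)<18)&(abs(L[...,1]-92)<15)&(I.max(-1)<60)&(Z>40)&(Z<80); print("pad z",p.sum(),np.percentile(Z[p],[10,50,90]).round(1) if p.any() else "")
E
```

```text
time_s: 10.45
ee_pos: [470.6, 221.3, 196.3]
ee_rot: [-180.0, -0.1, 19.2]
force: [-0.7, -0.4, -0.1]
gripper_width: 0.3
10.55 [471.25380246 219.32467372 196.00030106] [ 0.32320574  0.25748029 -0.13540544]
top horn 455 [[ 15.6 119.1]
 [ 40.  128.9]
 [ 65.2 138.7]]
pad z 378 [65.2 67.  68.7]
scene horn 308 [[ 16.3 115.7]
 [ 41.7 120.1]
 [ 66.3 133.5]]
pad z 219 [66.6 67.3 68.1]
```

View pics/g.png

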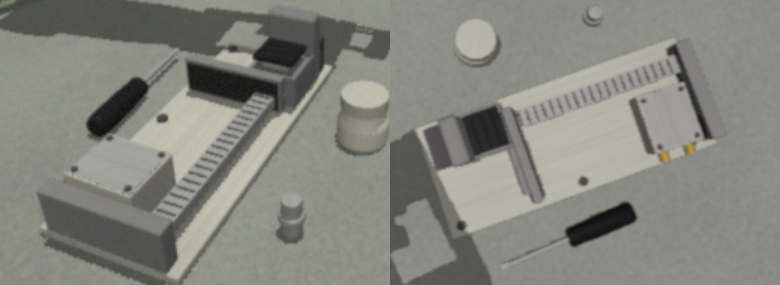

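The jaw now stands at the stop. The horn centre is at clamp y 128.9 (129.0 is fully open), the pad top is at 67 mm (fully up), and the other things have not moved.

```bash
python3 -c "
from workcell import env
print(env.job_done())"
```

```text
the job is handed in; nothing more can be done
None
```

The clamp is fully open and the job is handed in; the last move ended at about 10.5 s. I pressed the release pad right down with the closed fingertips (about 8.7 N, tip at 58 mm). Keeping it pressed, I pushed the jaw about 104 mm back to the end stop, where the force rose to 19 N with no further motion. Then I lifted straight up and moved the arm clear.

**Last checks:**
- **Jaw:** the top camera puts the horn centre at clamp y 128.9 mm, where 129 mm is fully open.
- **Pad:** the top is at about 67 mm in both cameras, so it has sprung up.
- **Loose things:** the module, jar, adapter and screwdriver look unmoved in the pictures; I did not measure their positions again.
- **Robot:** the arm is clear, with about 0 N on the wrist.

**One disagreement:** the scene camera gave a lower horn median (120 mm). I put this down to its oblique view, which mostly catches the horn's front face, and relied on the top view. The wrist camera agreed with the top view, showing the horn's back at about 139.4 mm against the stop face at 140 mm.

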